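# Pop the chip hatch of the key-cutting machine

### The arm

A 6-joint arm with a two-finger parallel gripper is mounted at the origin on the work surface. World frame = base frame: x ahead of the robot, y to its left, z up, the work surface at z = 0. Lengths are in mm, angles in rad, forces in N, time in s.
With the tool pointing down it reaches from about 325 to 850 mm from the base axis. Payload 4.4 kg.
Tool frame: the origin (TCP) lies midway between the tips of the shut fingers; the grasp point (between the pads) lies 19 mm behind it; y points along the fingers, x is the direction in which the jaws open and shut, and the axes are right-handed (so a half turn about y gives the same grasp; the last joint's range is limited). The gripper opens to 94 mm and grips with 3 to 60 N. Pads are 16 mm wide; open, the fingers measure 119 mm over their backs; the gripper's body (75 mm by 177 mm) begins 78 mm behind the grasp point.
Start: joints at [1.032, 0.207, 1.542, -0, 1.393, -0.15], TCP at [217.979, 532.083, 205.447] pointing down, gripper open.
Joint ranges: [-2.73, 2.73], [-0.86, 2.22], [0.23, 2.46], [-1.11, 4.25], [0.08, 2.63], [-2.82, 2.82]. Speed limits (rad/s): [2.79, 2.79, 3.14, 3.14, 3.14, 3.14].

### API

Orientations are given as a unit quaternion [w, x, y, z].
In Python, from rig import sensors, eyes, env gives the robot as it stands. The module is installed in compiled form; this text tells all that it offers.
- The arm moves only by the tool apply_moves, never from a script. Its argument "deltas" is text: rows parted by semicolons, each of 6 numbers parted by spaces: the shift along the tool's x, y, z in units of 30 mm (1.0 is 30 mm), then the turn, a rotation vector about the tool's x, y, z in units of 10 degrees (1.0 is 10 degrees). In form: tx ty tz wx wy wz; .... A call has 1 to 20 rows; each row is the pose to reach, as a shift and turn from the pose commanded when the call began, along the tool's axes at that moment; what a row does not reach only later rows make up. A row lasts 1/8 s, in which the tool goes at most 62.5 mm and 10.7 degrees, less where a joint would pass 70% of its speed; a pose out of reach is approached as far as the arm can. A call with a gripper value outside its range is refused whole. "claw" is the opening in per cent of the stroke, from 0 (shut) to 100 (fully open), set as the call begins (left out, the last holds). The fingers move at their own pace and stop on an object; "newtons" is the grip in N (left out, the last holds). Time passes only in rows, so rows that repeat a pose let the fingers close. It gives the time, the measured TCP pose, the force and the opening at its end, in the units of the state.
- sensors.get_obs(): the state, without advancing time (a new reading comes with each control period).
- eyes.grab_frame(name): name is "side" or "top" or "wrist"; returns a dict with "pixels" (400x640x3 uint8, blue, green, red), "fx", "fy", "cx", "cy" (pixels), "eye" and "orientation" of the camera in the world; the wrist camera has in their place "mount" (4x4, takes a point from camera to tool coordinates, whose origin is the TCP and whose axes are the tool frame's). Camera axes: x right, y up, looking along -z (the intrinsics and any distortion apply to the point x, -y, -z); pixel columns grow to the right and rows downward; lengths in mm; the calibration is good to about 2 mm. A picture is of the moment at which its call begins: read the wrist's pose just before it. There is no depth.
- env.hand_in(): hands the job in, once; it reports no verdict.
The state is a dict: "t": time; "joint_positions": joint angles; "qd": joint speeds; "effort": joint torques, N m; "position": TCP position; "orientation": TCP orientation; "contact_force": force on the tool from outside, world axes, zero at the start; "torque": the same for the moment, N m; "opening": finger opening in mm.
Only numpy, scipy, OpenCV 4.12 (cv2) and the standard library are available. Lean on these libraries where they do the work, as an engineer would, in place of code of your own. Each camera call takes 0.05 s, during which the arm holds its last target.

### The job

The chip tray under the wider of the two push-push hatches on the key-cutting machine's deck needs emptying. Push the little white carton that was left on that hatch straight back, wholly off the hatch onto the flat deck behind its hinge and still standing; then press the front edge of the hatch down once, let it pop up, and make sure that it stays open with nothing touching it. Do not lift or tip the carton, leave the narrow hatch shut, and leave all the other things where they are.

Things in the scene. Friction and masses are not known exactly. Their poses are not given: they have to be found in the camera images.
- machine: grey key-cutting machine, fixed. Origin under the middle of its low deck (top 60 mm up); +x to its back, +y to its cutter head. Hatch blocks in front at x = -45 mm, y = +59 and -59 mm, either way round; behind them a flat strip of deck, x +5 to +125 mm, y -118 to +118 mm, with an 11 mm high stop lip at its back. Cutter head at y = +123 to +233 mm, up to 131 mm above the bench.
- chip: fixed block with the wider hatch, 100 mm (x) by 116 mm (y) by 60 mm high, axes as the machine's. Origin under its centre. Its hatch covers x from -35 to +35 mm, y from -40 to +40 mm; the hinge runs along y at x = +35 mm.
- chip_hatch (a joint): angle of the wider hatch (rad): 0 latched shut, 1.1 popped open, -0.10 pressed fully down. Push-push latch: pressed at its mark it sinks 5 mm against a spring (about 4 N, a little more if pressed fast) to a firm stop; let go from there (4 mm is just enough) and it swings open, up and back. Pushing the open hatch all the way down again latches it shut.
- chip_press (a point): shallow round mark 16 mm across on top of the wider hatch, 12 mm behind the middle of its front (free) edge: where to press. It moves with the hatch; shut, it is 61.5 mm above the bench, at x = -23 mm of the block. The hatch is an aluminium plate 70 mm (x) by 80 mm (y), 4 mm thick, 1.5 mm proud of the deck.
- fuse: fixed block with the narrow hatch, built and oriented like the other; its hatch is 70 mm (x) by 40 mm (y). Origin under its centre.
- fuse_hatch (a joint): angle of the narrow hatch, same latch and values as the wider one; must stay shut.
- carton: loose white lock-cylinder carton standing on the wider hatch, 40 mm (x) by 55 mm (y) by 45 mm high, about 100 g. Origin at the centre of its underside, z up.
- padlock: brass padlock with a steel shackle, 22 by 45 mm, 62 mm high, standing on the rear deck strip behind the narrow hatch. Origin under its centre.
- oilcan: white oil can on the bench, 52 mm across, 150 mm high. Origin under its centre.
- mug: white mug on the bench to the right of the machine, 80 mm across, 90 mm high. Origin under its centre.
- driver: screwdriver with a black handle lying on the bench.
- cylinder: brass lock cylinder standing on the bench in front of the machine, 38 mm across, 36 mm high. Origin under its centre.
- blankbin: open black bin of brass key blanks on the bench, 130 by 100 mm, 60 mm high. Origin under its centre.
Things that resemble listed ones, but are neither listed nor needed, are in the scene too. Leave any turquoise look-alike of the carton alone.

How it is judged (in metres and radians):
On the way, in this order (a step that is already met when the one before it is completed fails the run):
1. the carton stands on the deck behind the hinge, wholly clear of the hatch, which is still shut (x of carton in the frame of chip above 0.053 m and angle between carton's own z axis and vertical below 0.2 rad and height (world z) of carton between 0.055 and 0.067 m and value of joint chip_hatch below 0.04 rad), for 0.2 s.
2. the wider hatch has popped up and stays open for a second with no finger on it (x of carton in the frame of chip above 0.053 m and angle between carton's own z axis and vertical below 0.2 rad and height (world z) of carton between 0.055 and 0.067 m and value of joint chip_hatch above 0.95 rad and contact force between the fingers and chip below 0.2 N), for 1 s.
At the end, for the whole second after the job is handed in: The wider hatch stands open (over 0.95 rad) and still with nothing touching it; the carton stands upright (within 0.2 rad) and still on the rear deck, its centre over 53 mm behind the hatch block's centre (18 mm behind the hinge); the narrow hatch is shut (under 0.04 rad) (all of step 2 and value of joint fuse_hatch below 0.04 rad and linear speed of carton below 0.01 m/s and velocity of joint chip_hatch below 0.1 rad/s).
It fails at once if the carton is lifted over 20 mm or falls off the machine (height (world z) of carton above 0.082 m or height (world z) of carton below 0.045 m).
It fails at once if the carton is tipped (angle between carton's own z axis and vertical above 0.6 rad).
It fails at once if the narrow hatch is opened (value of joint fuse_hatch above 0.15 rad).
It fails at once if any of the other things is moved over 30 mm (distance of any of padlock, oilcan, mug, driver, cylinder, blankbin from where it was at the start of the episode above 0.03 m).
It also fails if it takes over 48 s, if anything falls off the work surface, if the arm or the gripper's body presses on something with over 40 N, if the wrist force passes 120 N, or if a joint passes its speed limit or range.

## Working session

There is one attempt and no reset: what is moved stays moved. The work goes in short steps, Python scripts to look and compute and a tool call to move; the robot and the scene stay as the last step left them, time stands still between calls to the robot, and variables do not carry over. Pictures are saved under pics/ and viewed, and the job is handed in when it is done.

Besides the shell and the picture viewer there is one more tool, called after "Emit:" as name(argument=value, ...) on one line, values as JSON. apply_moves: Moves the arm, as the interface text tells. Its arguments: {"type":"object","properties":{"deltas":{"type":"string"},"claw":{"type":"number"},"newtons":{"type":"number"}},"required":["deltas"]}

```bash
mkdir -p pics; cat > h.py <<'E'
import numpy as np, cv2
from scipy.spatial.transform import Rotation as R
def rot(q): return R.from_quat([q[1],q[2],q[3],q[0]]).as_matrix()
def ray(f,u,v,obs=None):
    d=np.array([(u-f["cx"])/f["fx"],-(v-f["cy"])/f["fy"],-1.0])
    if "mount" in f:
        M=np.array(f["mount"]); Rt=rot(obs["orientation"])
        return np.array(obs["position"])+Rt@M[:3,3], Rt@M[:3,:3]@d
    o=np.array(f["orientation"]); Rm=rot(o) if o.size==4 else o.reshape(3,3)
    return np.array(f["eye"]),Rm@d
def onz(f,u,v,z,obs=None):
    e,d=ray(f,u,v,obs); return e+d*(z-e[2])/d[2]
E
python3 - <<'E'
from rig import sensors,eyes,env
import cv2,pickle
o=sensors.get_obs(); print(o)
for n in ["side","top","wrist"]:
    f=eyes.grab_frame(n); cv2.imwrite(f"pics/{n}0.png",f["pixels"]); pickle.dump((f,o),open(f"{n}0.pkl","wb"))
    print({k:v for k,v in f.items() if k!="pixels"})
E
```

```text
{'t': 0.0, 'joint_positions': array([ 1.03151885e+00,  2.07393143e-01,  1.54290706e+00, -2.14309918e-05,
        1.39348656e+00, -1.50472022e-01]), 'qd': array([ 0.00019526,  0.00033605,  0.00042868,  0.00124153, -0.00178664,
       -0.00173101]), 'effort': array([ 3.59465148e-04, -3.70881057e+01, -2.81418872e+01,  6.98366901e-02,
        3.62855766e-02, -1.76929452e-04]), 'position': array([217.56832018, 531.4025682 , 204.32829353]), 'orientation': array([-0.58683326,  0.58750831,  0.39329372, -0.39469071]), 'contact_force': array([ 1.01255247,  0.16031189, -0.49144165]), 'torque': array([0.01088268, 0.02614635, 0.03290423]), 'opening': 93.85278402094312}
{'fx': 385.122368290293, 'fy': 385.122368290293, 'cx': 315.7107890555619, 'cy': 203.86229412691316, 'eye': array([366.07662778, 304.90869754, 634.06339042]), 'orientation': array([-0.12918308, -0.04624846,  0.33748822,  0.93127574])}
{'fx': 383.73941703343667, 'fy': 383.73941703343667, 'cx': 318.9791481876428, 'cy': 201.5860478333953, 'eye': array([ 343.28976387, -149.54104957,  822.27733074]), 'orientation': array([ 0.72593077,  0.07513779, -0.06986315, -0.68007203])}
{'fx': 278.5206827092225, 'fy': 278.5206827092225, 'cx': 318.3271874050759, 'cy': 199.87716375657607, 'mount': array([[ 9.99999607e-01,  7.30611695e-04, -5.02677917e-04,
        -5.07389910e-02],
       [-6.80060396e-04,  2.67943978e-01, -9.63434254e-01,
        -1.80312401e+02],
       [-5.69206813e-04,  9.63434217e-01,  2.67944370e-01,
         7.74879714e+01],
       [ 0.00000000e+00,  0.00000000e+00,  0.00000000e+00,
         1.00000000e+00]])}
```

View pics/side0.png

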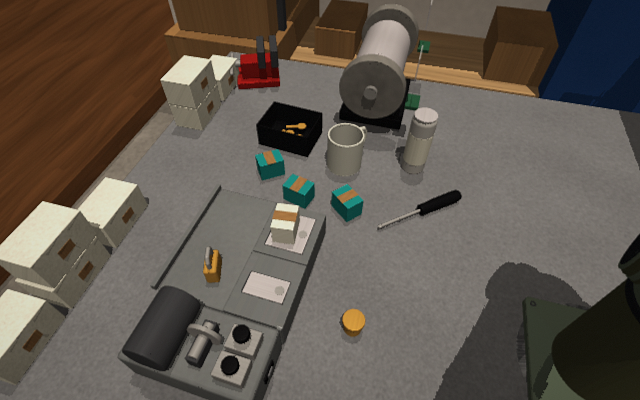

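View pics/top0.png

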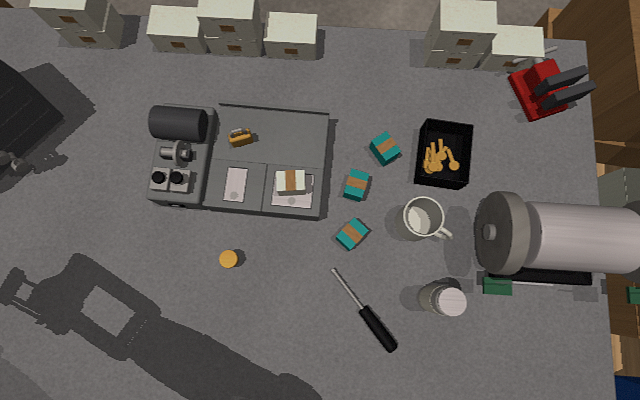

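View pics/wrist0.png

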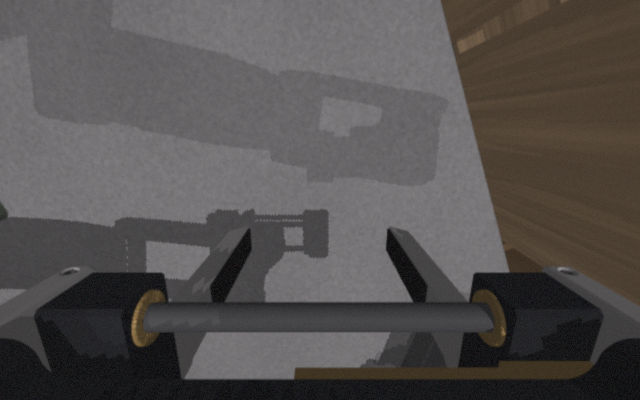

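The white carton is at side (285,224) and top (290,181). The look-alikes are the turquoise cartons at top (385,148), (356,184) and (352,233), plus the white cartons in the stacks at the edge. The padlock is at top (241,136). The wider hatch is the right one, at top (292,188), and the narrow one is at (235,185). Next is a close crop to check this.

```bash
python3 - <<'E'
import pickle,cv2,numpy as np
from h import *
f,o=pickle.load(open("top0.pkl","rb")); 
cv2.imwrite("pics/topc.png",cv2.resize(f["pixels"][95:220,195:345],None,fx=4.5,fy=4.5,interpolation=cv2.INTER_CUBIC))
g,_=pickle.load(open("side0.pkl","rb"))
cv2.imwrite("pics/sidec.png",cv2.resize(g["pixels"][180:330,200:340],None,fx=4,fy=4,interpolation=cv2.INTER_CUBIC))
for u,v in [(219,105),(329,112),(320,217),(264,213),(213,208)]: print(u,v,onz(f,u,v,60).round(1))
E
```

```text
219 105 [698.8  88.9  60. ]
329 112 [ 698.  -147.2   60. ]
320 217 [ 470.4 -142.7   60. ]
264 213 [471.2 -29.5  60. ]
213 208 [474.7  74.4  60. ]
```

View pics/topc.png

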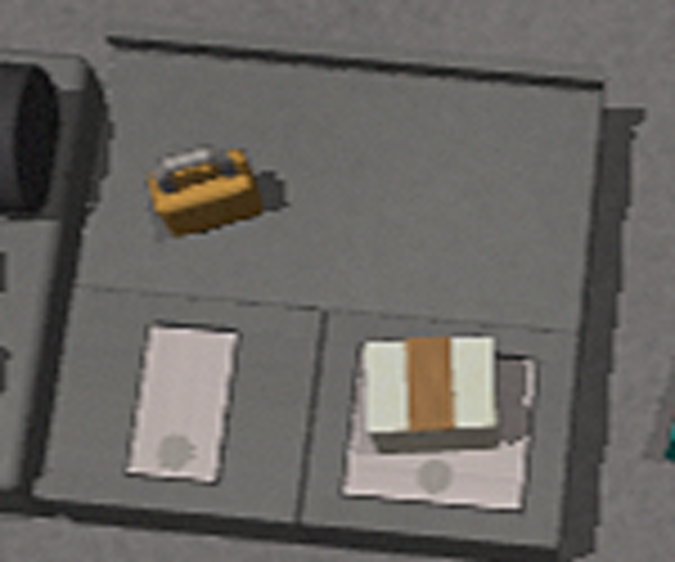

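View pics/sidec.png

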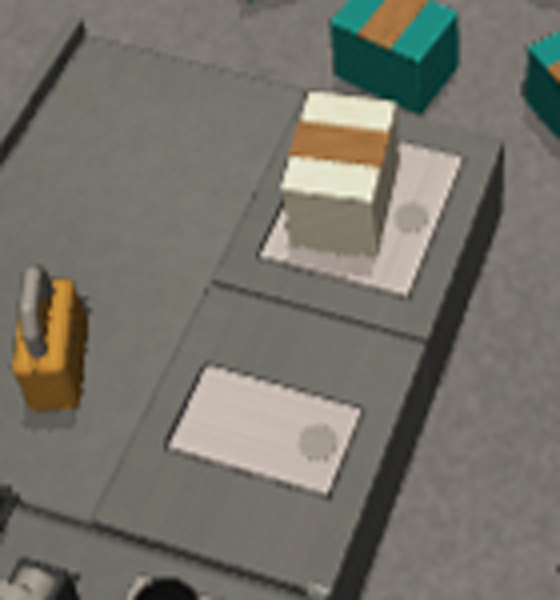

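The crops show the white carton with the brown band on the wider (right) hatch, covering the hinge side. The press marks are at the front, at top (291,201) for the wide hatch and (234,195) for the narrow one. Now the metric positions.

```bash
python3 - <<'E'
import pickle,cv2,numpy as np
from h import *
f,o=pickle.load(open("top0.pkl","rb")); g,_=pickle.load(open("side0.pkl","rb"))
T=lambda x,y,z: onz(f,x/4.5+195-.4,y/4.5+95-.4,z)[:2].round(1)
S=lambda x,y,z: onz(g,x/4+200-.4,y/4+180-.4,z)[:2].round(1)
for n,c in dict(hFL=(343,496),hFR=(521,510),hBR=(536,357),hBL=(362,343),mark=(434,477),nFL=(127,474),nFR=(215,483),nBR=(237,333),nBL=(150,323),nmark=(175,452)).items(): print("top",n,T(*c,61.5))
for n,c in dict(cBL=(362,345),cBR=(492,338),cFR=(494,428),cFL=(373,430)).items(): print("top",n,T(*c,106.5))
for n,c in dict(cFL=(378,452),cFR=(497,446)).items(): print("top bottom",n,T(*c,61.5))
for n,c in dict(padBL=(150,182),BR=(243,152),FR=(262,186),FL=(160,208)).items(): print("pad",n,T(*c,95))
for n,c in dict(deckFR=(556,549),deckBR=(603,85),seamL=(75,286),seamR=(577,331)).items(): print(n,T(*c,60))
for n,c in dict(hBR=(461,155),hFR=(461,155),hFL=(408,297),hBL=(260,257),mark=(411,218),nmark=(318,442),nFR=(361,408),nFL=(330,495),nBL=(168,447),nBR=(206,365)).items(): print("side",n,S(*c,61.5))
for n,c in dict(a=(309,92),b=(397,101),c=(377,200),d=(282,190)).items(): print("side ctop",n,S(*c,106.5))
E
```

```text
top hFL [488.5 -41.9]
top hFR [ 487.4 -122.1]
top hBR [ 558.8 -124. ]
top hBL [560.2 -44.1]
top mark [499.9 -82. ]
top nFL [492.3  56.1]
top nFR [490.7  16.1]
top nBR [561.3  13.5]
top nBL [563.4  53.9]
top nmark [503.8  35.7]
top cBL [546.5 -50.4]
top cBR [ 553.3 -106. ]
top cFR [ 513.6 -109.8]
top cFL [509.3 -58.4]
top bottom cFL [509.8 -55.8]
top bottom cFR [ 516.  -109.3]
pad padBL [618.9  52.3]
pad BR [635.8  12.4]
pad FR [620.3   2.2]
pad FL [607.   46.5]
deckFR [ 470.9 -138.9]
deckBR [ 694.6 -146.5]
seamL [579.3  90.9]
seamR [ 572.8 -141.9]
side hBR [ 487.2 -120.3]
side hFR [ 487.2 -120.3]
side hFL [488.1 -38.7]
side hBL [557.7 -40.8]
side mark [499.2 -79.4]
side nmark [503.   37.7]
side nFR [490.9  18.2]
side nFL [490.7  58.3]
side nBL [560.9  56.4]
side nBR [560.3  16.8]
side ctop a [ 552.8 -102.6]
side ctop b [ 513.4 -108.3]
side ctop c [505.3 -54.2]
side ctop d [545.7 -48.2]
```

```bash
python3 - <<'E'
from rig import sensors
from h import *
o=sensors.get_obs(); M=rot(o["orientation"]); print(o["t"],M.round(3), o["position"])
a=np.radians(-1.8); mx=np.array([np.cos(a),np.sin(a),0]); my=np.array([-np.sin(a),np.cos(a),0])
c=np.array([499.5,-80.7,0])+23*mx; print("chip",c)
for nm,s in (("x=+my",1),("x=-my",-1)):
    X=s*my; Y=np.array([0,0,-1.]); Z=np.cross(X,Y); T=np.c_[X,Y,Z]
    rv=R.from_matrix(M.T@T).as_rotvec(); print(nm,"Z",Z.round(2),"turn/10deg",(np.degrees(rv)/10).round(2), o["joint_positions"][5])
# carton in chip frame
cc=np.array([530,-80.2,0])-c; print("carton chip",cc@mx,cc@my)
E
```

```text
0.15 [[ 0.379 -0.001 -0.925]
 [ 0.925 -0.002  0.379]
 [-0.002 -1.     0.   ]] [217.62393937 531.54151457 204.54195913]
chip [522.48865089 -81.42244746   0.        ]
x=+my Z [-1.    0.03  0.  ] turn/10deg [-0.   -2.05 -0.01] -0.15052350198414755
x=-my Z [ 1.   -0.03  0.  ] turn/10deg [ 1.000e-02  1.595e+01 -1.000e-02] -0.15052350198414755
carton chip 7.469244711615749 1.4577814320657778
```

Everything checks out: hatch about 71×80 mm, machine yaw about -1.8°, carton at chip (7.5, 1.5) mm and turned about 8°. Next I move high over the front of the carton, with the jaws about 20 mm apart.

Emit:
apply_moves(deltas="-1.5 0 -1.6 0 -0.2 0;-3 0 -3.1 0 -0.4 0;-4.5 0 -4.65 0 -0.6 0;-6 0 -6.2 0 -0.8 0;-7.5 0 -7.7 0 -1 0;-9 0 -9.3 0 -1.2 0;-10.5 0 -10.8 0 -1.4 0;-12 0 -12.3 0 -1.6 0;-13.5 0 -13.9 0 -1.8 0;-15 0 -15.4 0 -2 0;-15.47 0 -15.88 0 -2.05 0;-15.47 0 -15.88 0 -2.05 0;-15.47 0 -15.88 0 -2.05 0;-15.47 0 -15.88 0 -2.05 0", claw=20, newtons=20)

```text
t: 1.9
position: [482.4, -76.7, 205.3]
orientation: [0.508, -0.507, -0.493, 0.493]
contact_force: [-0.3, -0.0, -0.3]
opening: 19.1
```

Emit:
apply_moves(deltas="-0.05 1.5 0 0 0 0;-0.05 3 0 0 0 0;-0.05 4 0 0 0 0;-0.05 4.4 0 0 0 0;-0.05 4.45 0 0 0 0;-0.05 4.45 0 0 0 0")

```text
t: 2.65
position: [484.1, -79.6, 73.3]
orientation: [-0.507, 0.508, 0.493, -0.492]
contact_force: [0.8, -0.6, 0.3]
opening: 19.0
```

```bash
cat > look.py <<'E'
import sys,pickle,cv2,numpy as np
from rig import sensors,eyes
tag=sys.argv[1]; o=sensors.get_obs(); print(o["t"],o["position"].round(1),o["contact_force"].round(2),o["opening"])
F={n:eyes.grab_frame(n) for n in ("top","side","wrist")}
pickle.dump((F,o),open(tag+".pkl","wb"))
a=cv2.resize(F["top"]["pixels"][95:225,195:345],(450,390),interpolation=cv2.INTER_CUBIC)
b=cv2.resize(F["side"]["pixels"][180:330,205:340],(351,390),interpolation=cv2.INTER_CUBIC)[:,:350]
w=cv2.resize(F["wrist"]["pixels"],(320,200))
out=np.zeros((590,800,3),np.uint8); out[:390,:450]=a; out[:390,450:]=b; out[390:,:320]=w
cv2.imwrite(f"pics/{tag}.png",out)
E
python3 look.py s1
```

```text
2.65 [484.1 -79.6  73.3] [ 0.76 -0.58  0.27] 19.03635325924822
```

View pics/s1.png

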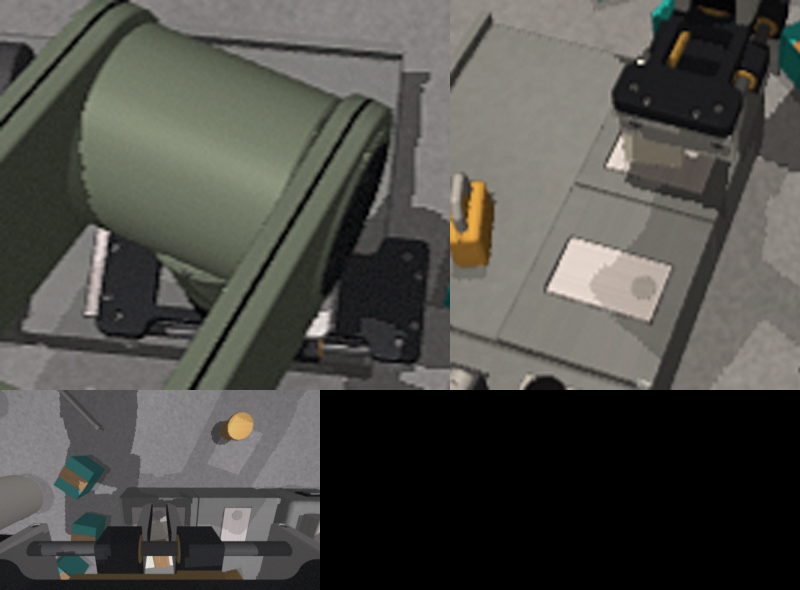

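In the wrist view the fingers are in front of the carton, which shows between them at about (160,560). I'll push slowly straight back.

Emit:
apply_moves(deltas="0 0 -0.1 0 0 0;0 0 -0.25 0 0 0;0 0 -0.4 0 0 0;0 0 -0.55 0 0 0;0 0 -0.7 0 0 0;0 0 -0.85 0 0 0;0 0 -1 0 0 0;0 0 -1.15 0 0 0;0 0 -1.3 0 0 0;0 0 -1.45 0 0 0;0 0 -1.6 0 0 0;0 0 -1.75 0 0 0;0 0 -1.9 0 0 0;0 0 -2.05 0 0 0;0 0 -2.2 0 0 0;0 0 -2.35 0 0 0;0 0 -2.5 0 0 0;0 0 -2.63 0 0 0;0 0 -2.73 0 0 0;0 0 -2.8 0 0 0")

```text
t: 5.3
position: [567.0, -82.1, 72.0]
orientation: [0.508, -0.508, -0.492, 0.492]
contact_force: [-1.0, 0.3, 0.2]
opening: 18.8
```

```bash
python3 look.py s2
```

```text
5.3 [567.  -82.1  72. ] [-1.04  0.29  0.16] 18.750737089062202
```

View pics/s2.png

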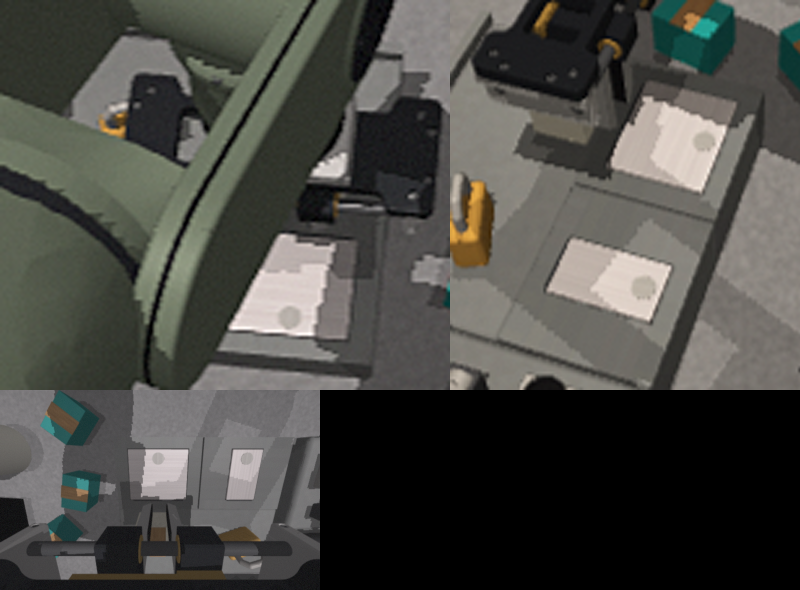

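The whole wide hatch is bare and the carton stands behind it. I back off, raise the arm and shut the jaws over the mark, then check the carton.

Emit:
apply_moves(deltas="0 0 0.2 0 0 0;0 0 0.5 0 0 0;0 0 0.8 0 0 0;0 -0.8 1.5 0 0 0;0 -1.8 2.2 0 0 0;0 -2.5 2.25 0 0 0;0 -2.5 2.25 0 0 0;0 -2.5 2.25 0 0 0", claw=20)

```text
t: 6.45
position: [498.7, -79.8, 146.2]
orientation: [0.508, -0.507, -0.492, 0.492]
contact_force: [0.4, 0.0, -0.2]
opening: 18.9
```

Emit:
apply_moves(deltas="0 0 0 0 0 0;0 0 0 0 0 0;0 0 0 0 0 0;0 0 0 0 0 0", claw=0)

```text
t: 6.95
position: [499.3, -79.9, 146.7]
orientation: [0.508, -0.508, -0.492, 0.492]
contact_force: [0.5, 0.0, -0.3]
opening: 0.3
```

```bash
python3 look.py s3; python3 - <<'E'
import pickle,cv2
F,o=pickle.load(open("s3.pkl","rb")); cv2.imwrite("pics/s3w.png",F["wrist"]["pixels"])
E
```

```text
6.95 [499.3 -79.9 146.7] [ 0.51  0.01 -0.33] 0.3354406067654475
```

View pics/s3.png

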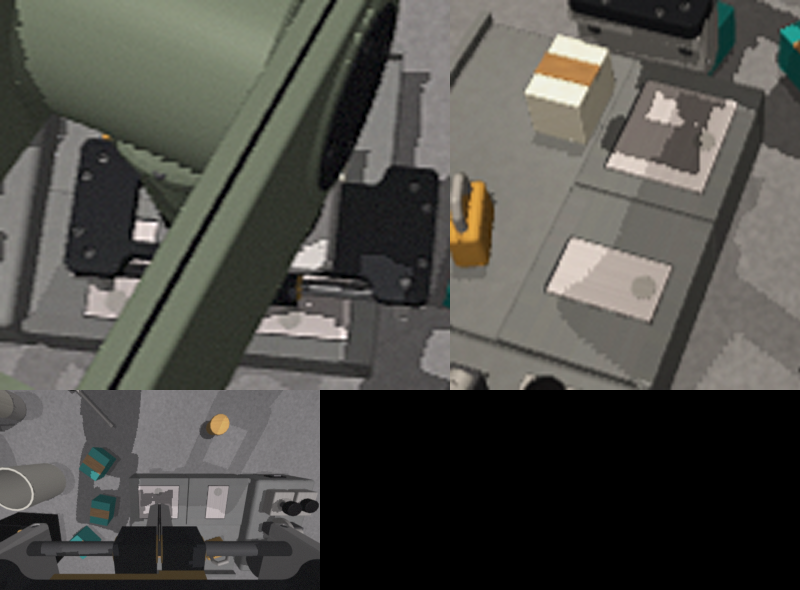

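View pics/s3w.png

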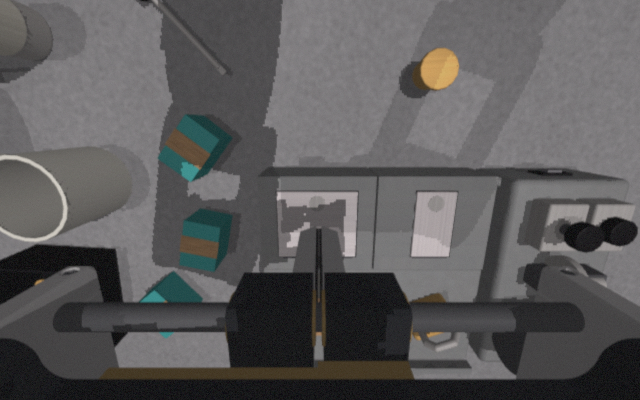

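The side view shows the carton upright and square on the deck, top face around (570,70) in the composite. I'll measure it, and the mark in the wrist view at (318,202).

```bash
python3 - <<'E'
import pickle
from h import *
F,o=pickle.load(open("s3.pkl","rb"))
c=np.array([522.5,-81.4]); a=np.radians(-1.8); mx=np.array([np.cos(a),np.sin(a)]); my=np.array([-mx[1],mx[0]])
for u,v,z in [(565,35,105),(612,47,105),(584,106,105),(526,90,105),(529,122,60),(578,142,60)]:
    p=onz(F["side"],(u-450)/2.6+205-.3,v/2.6+180-.3,z)[:2]; print(p.round(1),((p-c)@mx).round(1),((p-c)@my).round(1))
print("mark wrist",onz(F["wrist"],317.5,202,61.5,o).round(1))
p=np.array(o["position"][:2])-c; print("tcp chip",p@mx,p@my)
E
```

```text
[ 610.1 -111.1] 88.5 -27.0
[ 574.3 -109.7] 52.7 -26.6
[574.1 -56. ] 50.8 27.0
[616.6 -58. ] 93.3 26.3
[624.2 -62.7] 101.1 21.9
[584.2 -55.9] 60.9 27.4
mark wrist [497.8 -80.8  61.5]
tcp chip -23.22954184852606 0.7369650306601652
```

Carton centre is at chip x about 72 mm, y about 0. The mark is at about chip (-24, 0), under the fingers. I go down to just above it.

Emit:
apply_moves(deltas="0 0.8 0 0 0 0;0 1.6 0 0 0 0;0 2.3 0 0 0 0;0 2.65 0 0 0 0;0 2.65 0 0 0 0;0 2.65 0 0 0 0")

```text
t: 7.85
position: [500.2, -80.2, 68.3]
orientation: [-0.507, 0.508, 0.492, -0.492]
contact_force: [0.6, 0.4, 0.3]
opening: 0.5
```

```bash
python3 look.py s4
```

```text
7.85 [500.2 -80.2  68.3] [0.57 0.41 0.35] 0.4854372227327043
```

View pics/s4.png

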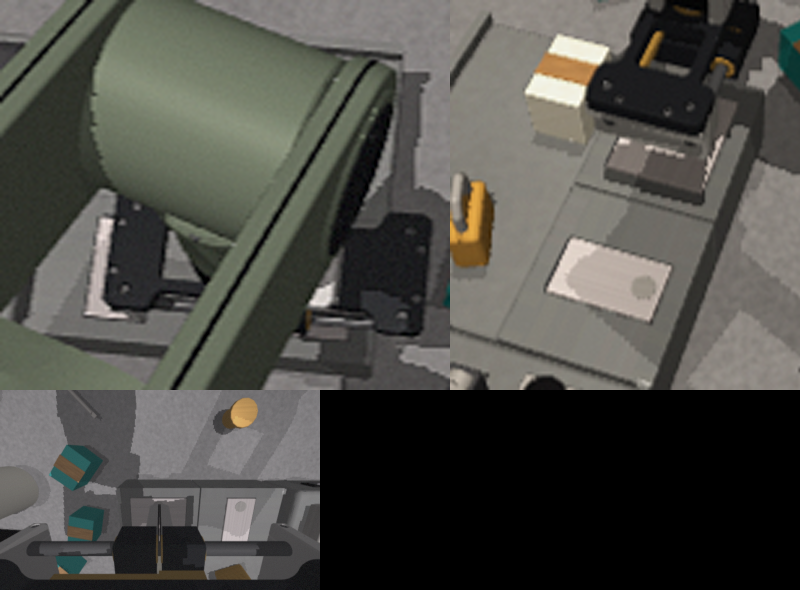

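The fingers are just above the hatch, the carton is clear and the hatch is still shut. I'll press slowly.

Emit:
apply_moves(deltas="0 0.07 0 0 0 0;0 0.14 0 0 0 0;0 0.21 0 0 0 0;0 0.27 0 0 0 0;0 0.32 0 0 0 0;0 0.36 0 0 0 0;0 0.39 0 0 0 0;0 0.39 0 0 0 0")

```text
t: 9.0
position: [499.4, -80.0, 56.5]
orientation: [-0.508, 0.508, 0.492, -0.492]
contact_force: [-3.5, 0.3, 8.7]
opening: 0.4
```

At z = 56.5 the force is 8.7 N, more than the spring gives, so the hatch is on its stop. I press a hair deeper, then lift up and away toward the robot.

Emit:
apply_moves(deltas="0 0.03 0 0 0 0;0 0.03 0 0 0 0")

```text
t: 9.25
position: [499.5, -80.0, 56.3]
orientation: [0.508, -0.508, -0.492, 0.492]
contact_force: [-4.8, 1.5, 13.3]
opening: 0.7
```

Emit:
apply_moves(deltas="0 -0.5 0.1 0 0 0;0 -1.5 0.8 0 0 0;0 -2.5 2 0 0 0;0 -4 3 0 0 0;0 -5 3.5 0 0 0;0 -5 3.5 0 0 0;0 -5 3.5 0 0 0;0 -5 3.5 0 0 0;0 -5 3.5 0 0 0;0 -5 3.5 0 0 0;0 -5 3.5 0 0 0;0 -5 3.5 0 0 0")

```text
t: 10.75
position: [394.4, -76.7, 204.8]
orientation: [0.508, -0.508, -0.492, 0.492]
contact_force: [0.3, -0.1, -0.2]
opening: 0.4
```

```bash
python3 look.py s5
```

```text
10.75 [394.4 -76.7 204.8] [ 0.3  -0.05 -0.2 ] 0.3639210042189662
```

View pics/s5.png

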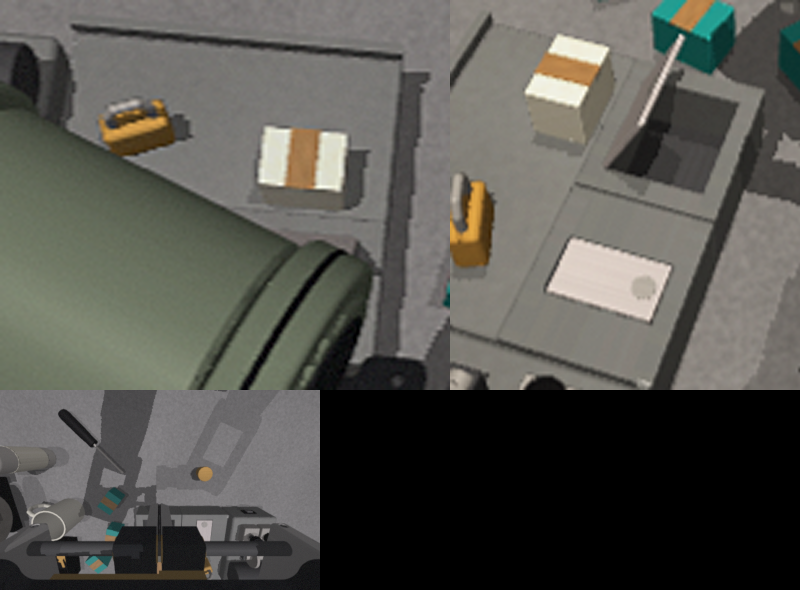

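The wide hatch stands open (free edge at about (682,37)–(640,122) in the side crop), the narrow one is shut and the carton is upright. I'll let another 1.5 s pass and check the lid angle.

Emit:
apply_moves(deltas="0 0 0 0 0 0;0 0 0 0 0 0;0 0 0 0 0 0;0 0 0 0 0 0;0 0 0 0 0 0;0 0 0 0 0 0;0 0 0 0 0 0;0 0 0 0 0 0;0 0 0 0 0 0;0 0 0 0 0 0;0 0 0 0 0 0;0 0 0 0 0 0")

```text
t: 12.4
position: [394.4, -76.7, 204.8]
orientation: [-0.508, 0.508, 0.492, -0.492]
contact_force: [-0.0, 0.5, 0.2]
opening: 0.6
```

```bash
python3 look.py s6; python3 - <<'E'
import pickle
from h import *
F,o=pickle.load(open("s6.pkl","rb")); G,_=pickle.load(open("s5.pkl","rb"))
d=cv2.absdiff(F["side"]["pixels"],G["side"]["pixels"])[180:330,205:340].max(2); print("changed px",(d>40).sum())
c=np.array([522.5,-81.4]); a=np.radians(-1.8); mx=np.array([np.cos(a),np.sin(a)]); my=np.array([-mx[1],mx[0]])
for ang in (0.9,1.0,1.1):
  z=60+70*np.sin(ang); print(ang,"expect x",round(35-70*np.cos(ang),1))
  for u,v in [(682,37),(641,122)]:
    p=onz(F["side"],(u-450)/2.6+205-.3,v/2.6+180-.3,z)[:2]; print("  chip",((p-c)@mx).round(1),((p-c)@my).round(1))
E
```

```text
12.4 [394.4 -76.7 204.8] [-0.04  0.45  0.2 ] 0.5517395128002874
changed px 0
0.9 expect x -8.5
  chip 6.0 -42.1
  chip 6.7 34.4
1.0 expect x -2.8
  chip 4.6 -38.8
  chip 5.3 37.2
1.1 expect x 3.2
  chip 3.5 -36.0
  chip 4.1 39.5
```

View pics/s6.png

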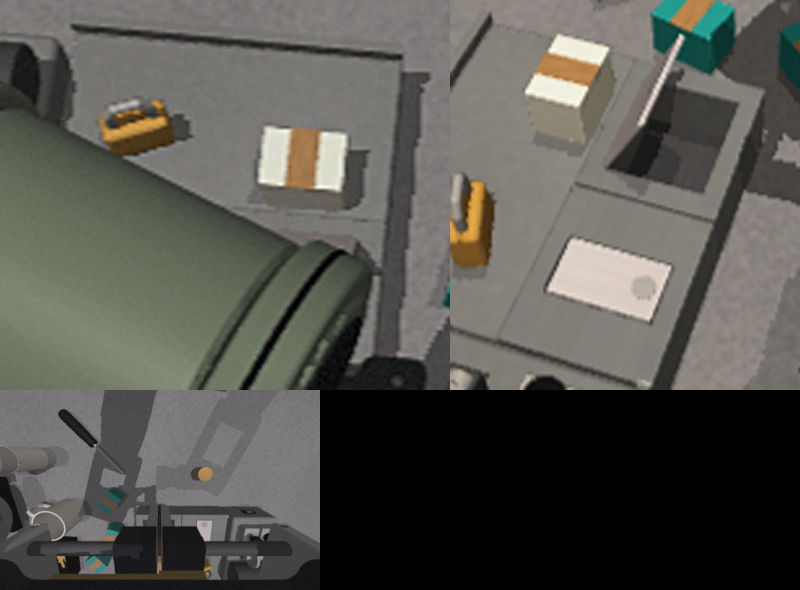

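The lid fits 1.1 rad and nothing changed over the 1.65 s between the two pictures, so I'm handing in.

```bash
python3 -c "
from rig import env
print(env.hand_in())"
```

```text
the job is handed in; nothing more can be done
None
```

The wider hatch is open, the carton stands on the deck behind it, and I handed the job in at about 12.5 s on the robot's clock. `hand_in` gives no verdict, so the result is from my own checks.

- **Carton:** I pushed it straight back with the fingertips. Measured from the side view, its centre was about 72 mm behind the hatch block's centre (over 53 mm needed), upright and squared up.
- **Wider hatch:** I pressed the mark once to its stop (z about 56.3 mm, 13 N) and lifted the fingers clear. The lid's free edge measured at chip x about 3.5–4 mm, which fits 1.1 rad (expected 3.2 mm). It stayed open, with no change in the side view over 1.65 s and the arm about 100 mm away.
- **Other things:** The narrow hatch looks shut and the padlock is in place. I judged the rest by eye in the wrist view and saw nothing moved, but did not measure them.
- **Measurement notes:** No check failed. The two fixed cameras differed by about 2 mm in y, within their calibration. My hand-picked carton corners scattered a few millimetres; I left out the two bottom corners, one of which was about 8 mm off.

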